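# Index a modelling wheel and lock it with its press-and-turn knob

## Task

The sculptor wants to model the missing petal of the clay rosette next, and the wheel must not spin under the tool. Turn the modelling wheel so that its upright wooden post stands straight opposite the black lock knob, and lock the wheel there: press the parked lock knob down against its spring, turn it anticlockwise until its nose points at the middle of the wheel, and let it spring fully up. Leave the hand tools lying beside the wheel where they are.

Things in the scene. Friction and masses are not known exactly. Their poses are not given: they have to be found in the camera images.
- stand: Grey cast stand, fixed to the table. Origin on the table surface under the wheel's upright axis, z up; its y axis points to the lock knob, whose upright axis stands 165 mm from the wheel's. The wheel is a bare steel disc 234 mm across, top face 74 mm above the table; on it a plywood bat 136 mm across with a low clay rosette (one petal missing), at most 112 mm above the table.
- post (a point): Upright turned wooden post on the wheel, 16 to 21 mm thick, 92 mm from the wheel's axis, from the disc's face up to 146 mm above the table; this point is on its axis 110 mm above the table. Push or pinch it round a circle about the wheel's axis to turn the wheel. It must end straight opposite the knob: x = 0, y = -92 mm in the stand's frame.
- wheel (a joint): Wheel angle, rad, growing clockwise seen from above; 0: post opposite the knob. Starts 0.55 to 1.25, no end stops, friction 0.06 N m, stays where left. A ring under the rim has a notch each quarter turn, one over the tooth at 0. The pointed tooth pulls the wheel true if it is within 0.06 rad; further off it meets the ring and the knob stays 14 mm down until the notch comes over it.
- knob (a point): Lock knob: black disc 82 mm across, 10 mm thick, with a raised grip bar 22 mm wide, 70 mm long, 28 mm high across its upper face. This point: knob axis at the disc's upper face, 99 mm above the table when up, 82 mm when parked. The face beside the bar is free: fingertips astride the bar can press on it. The point's -y axis points along the bar to its nose.
- knob_nose (a point): End of the grip bar's nose, 37 mm from the knob's axis (the bar's other end is at 33 mm), at the height of the disc's upper face; a thin steel line on top of the bar marks the nose. The locking tooth lies under it.
- knob_turn (a joint): Turn of the lock knob, rad, growing clockwise seen from above. 0: locked, the nose points at the wheel's axis. 1.05 (60 degrees): parked, as it starts. It stops against an end wall just past 0 (at about -0.03), so a little too far does no harm.
- knob_press (a joint): How far the lock knob is down, m. 0: up, tooth in the wheel's notch. 0.0165: parked, as it starts, held in a recess of its gate where it cannot turn. Pressed beyond 0.0205 (stop at 0.024) it is free to turn the 60 degrees; let go within 0.15 rad of 0 it springs up. Pressing takes about 8 N from the parked place, 11 N at the stop.
- rib: Kidney-shaped wooden rib, 100 x 50 x 9 mm, lying on the table right of the wheel; origin at the centre of its underside. To be left alone.
- loop_tool: Loop tool with wooden handle, 160 mm long, lying on the table right of the wheel; origin at the centre of its underside. To be left alone.
- scraper: Scraper with wooden handle, 161 mm long, lying on the table at the near left of the wheel; origin at the centre of its underside. To be left alone.
- modelling_tool: Wooden modelling tool, 150 mm long, lying on the table along the near edge, between the robot and the wheel; origin at the centre of its underside. To be left alone.

How it is judged:
On the way:
1. the parked lock knob is pressed down clear of its recess (value of joint knob_press above 0.0195 m and value of joint knob_turn above 0.8 rad), for 0.05 s.
At the end, for the whole second after the job is handed in: The post stands straight opposite the lock knob (within 6 mm sideways), the lock knob's nose points at the wheel's axis (within 0.12 rad) and the knob has sprung fully up (within 3 mm), its tooth in the wheel's notch; the wheel is at rest (x of post in the frame of stand between -0.006 and 0.006 m and y of post in the frame of stand below -0.08 m and value of joint knob_turn below 0.12 rad and value of joint knob_press below 0.003 m and velocity of joint wheel between -0.02 and 0.02 rad/s); the robot touches nothing.
It fails at once if a hand tool beside the wheel is shifted by more than 30 mm (distance of any of rib, loop_tool, scraper, modelling_tool from where it was at the start of the episode above 0.03 m).
It also fails if it takes over 48 s, if anything falls off the work surface, if the arm or the gripper's body presses on something with over 40 N, if the wrist force passes 120 N, or if a joint passes its speed limit or range.

## Robot

A 6-joint arm with a two-finger parallel gripper is mounted at the origin on a cart in front of the work surface, level with it; the furniture and walls round the work are solid. World frame = base frame: x ahead of the robot, y to its left, z up, the work surface at z = 0. Lengths are in m, angles in rad, forces in N, time in s.
With the tool pointing down it reaches from about 0.275 to 0.975 m from the base axis. Payload 8.4 kg.
Tool frame: the origin (TCP) lies midway between the tips of the shut fingers; the grasp point (between the pads) lies behind it (robot.grip_point_offset is the z of the grasp point in the tool frame, in m); z points along the fingers, y is the direction in which the jaws open and shut (so a half turn about z gives the same grasp; the last joint's range is limited). The gripper opens to 92 mm and grips with 3 to 60 N. Pads are 20 mm wide; open, the fingers measure 128 mm over their backs; the gripper's body (75 mm by 189 mm) begins 69 mm behind the grasp point.
Start: joints at [1.134, 0.353, 1.633, -0, 1.155, -0.002], TCP at [0.263, 0.567, 0.215] pointing down, gripper open.
Joint ranges: [-2.63, 2.63], [-0.92, 2.1], [0.06, 2.66], [-1.3, 4.44], [0, 2.69], [-3.02, 3.02]. Speed limits (rad/s): [2.22, 2.22, 2.79, 3.14, 3.14, 3.14].

## Interface

Orientations are given as a unit quaternion [x, y, z, w].
In Python, from workcell import robot gives the robot as it stands.
- The arm moves only by the tool step_arm, never from a script. Its argument "commands" is a list of rows, each an object of numbers: "gripper": the gripper command: -1 is fully open, 1 is shut, values between are in proportion; "tx", "ty", "tz": the shift along the world's x, y, z in mm; "twist": the turn about the world's z in degrees. A call has 1 to 12 rows; each row is the pose to reach, as a shift and turn from the pose commanded when the call began; what a row does not reach only later rows make up. A row lasts 1/12 s, in which the tool goes at most 41.7 mm and 7.16 degrees, less where a joint would pass 70% of its speed; a pose out of reach is approached as far as the arm can. A call with a gripper value outside its range is refused whole. The fingers move at their own pace and stop on an object; "squeeze" is the grip in N (left out, the last holds). Time passes only in rows, so rows that repeat a pose let the fingers close. It gives the time, the measured TCP pose, the force and the opening at its end, in the units of the state.
- robot.get_state(): the state, without advancing time (a new reading comes with each control period).
- robot.snapshot(name): name is "side" or "top" or "wrist"; returns the picture (384x512x3 uint8, red, green, blue); there is no depth.
- robot.get_calibration(name): a dict with "fx", "fy", "cx", "cy" (pixels), "world_to_cam" (4x4, takes a point from world to camera coordinates). Camera axes: x right, y down, z forward; pixel columns grow to the right and rows downward; lengths in m; the calibration is good to about 2 mm. A picture is of the moment at which its call begins: read the wrist's pose just before it. get_calibration takes no time and is no camera call; for the wrist camera it gives the pose at the moment of the call.
- robot.close_job(): hands the job in, once; it reports no verdict.
The state is a dict: "clock": time; "joint_positions": joint angles; "joint_vel": joint speeds; "joint_torque": joint torques, N m; "position": TCP position; "ee_rot": TCP orientation; "ft_force": force on the tool from outside, world axes, zero at the start; "wrist_torque": the same for the moment, N m; "width": opening from 0.0 (shut) to 1.0 (fully open).
Only numpy, scipy, OpenCV 4.12 (cv2) and the standard library are available. Lean on these libraries where they do the work, as an engineer would, in place of code of your own. Each camera call takes 0.05 s, during which the arm holds its last target. There are 200 camera calls.

## Working session

There is one attempt and no reset: what is moved stays moved. The work goes in short steps, Python scripts to look and compute and a tool call to move; the robot and the scene stay as the last step left them, time stands still between calls to the robot, and variables do not carry over. Pictures are saved under pics/ and viewed, about 8 in all and at most 12, crops included, and the job is handed in when it is done.

Besides the shell and the picture viewer there is one more tool, called after ">>>" by a JSON object that holds its "name" and its "arguments", one argument or row to a line. step_arm: Moves the arm, as the interface text tells. Its arguments: {"type":"object","properties":{"commands":{"type":"array"},"squeeze":{"type":"number"}},"required":["commands"]}

```bash
mkdir -p pics; ls
python3 - <<'E'
from workcell import robot
import cv2,numpy as np
print(robot.get_state(), robot.grip_point_offset)
for n in ("top","side"):
    im=robot.snapshot(n); cv2.imwrite(f"pics/{n}0.png",im[:,:,::-1])
    c=robot.get_calibration(n); print(n,c)
E
```

```text
pics
{'clock': 0.0, 'joint_positions': array([ 1.13361750e+00,  3.53626234e-01,  1.63413569e+00, -1.70171857e-05,
        1.15521103e+00, -2.36028175e-03]), 'joint_vel': array([ 0.00123395,  0.00056532, -0.00080655, -0.00129667,  0.00266477,
       -0.00019255]), 'joint_torque': array([ 9.79439574e-04, -5.93832886e+01, -3.34219122e+01,  6.99791405e-02,
        2.30891258e-02, -1.11251109e-04]), 'position': array([0.26304843, 0.56639436, 0.21387673]), 'ee_rot': array([ 2.15697198e-01,  9.76460057e-01, -6.75245237e-04, -1.42860812e-04]), 'ft_force': array([-0.38740527,  0.84351708,  0.46073288]), 'wrist_torque': array([-0.04225624,  0.02126471,  0.01329268]), 'width': 0.9994457520871028} -0.0187
top {'fx': 351.8924294652623, 'fy': 351.8924294652623, 'cx': 257.39656961771544, 'cy': 189.63349160932833, 'world_to_cam': array([[-0.02097326, -0.99971675, -0.0112492 ,  0.01588667],
       [-0.98469129,  0.02260285, -0.17283569,  0.51549121],
       [ 0.17304099,  0.00745206, -0.98488643,  0.9502286 ],
       [ 0.        ,  0.        ,  0.        ,  1.        ]])}
side {'fx': 397.18943107583215, 'fy': 397.18943107583215, 'cx': 256.04780432861975, 'cy': 193.1859535184662, 'world_to_cam': array([[ 8.19440285e-01,  5.73162999e-01,  1.33996709e-03,
        -4.04807978e-01],
       [ 4.79882849e-01, -6.84797297e-01, -5.48420563e-01,
        -2.15799742e-01],
       [-3.13416769e-01,  4.50040929e-01, -8.36201585e-01,
         1.38389795e+00],
       [ 0.00000000e+00,  0.00000000e+00,  0.00000000e+00,
         1.00000000e+00]])}
```

View pics/top0.png

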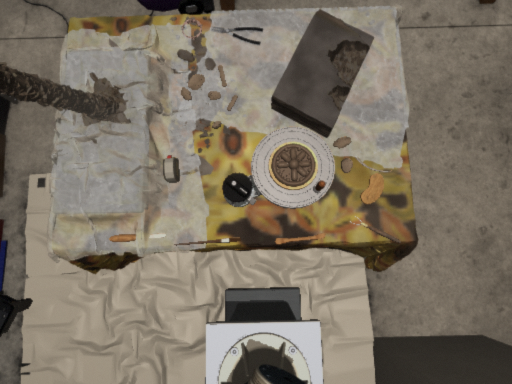

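View pics/side0.png

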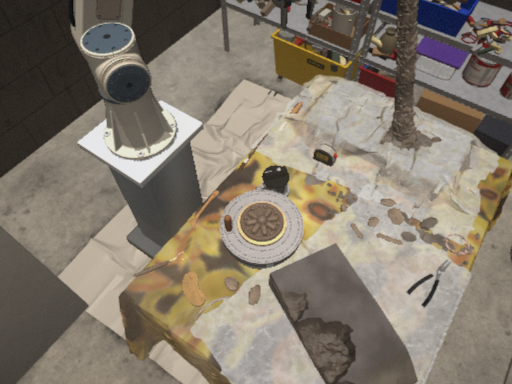

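```bash
cat > h.py <<'E'
import cv2,numpy as np
from workcell import robot
def ray(c,u,v,z,W=None):
    W=c["world_to_cam"]; R=W[:3,:3]; t=W[:3,3]
    o=-R.T@t; d=R.T@np.array([(u-c["cx"])/c["fx"],(v-c["cy"])/c["fy"],1])
    return o+d*(z-o[2])/d[2]
def proj(c,p):
    q=c["world_to_cam"]@np.r_[p,1]; return np.array([c["cx"]+c["fx"]*q[0]/q[2],c["cy"]+c["fy"]*q[1]/q[2]])
E
python3 - <<'E'
from h import *
c=robot.get_calibration("top")
for n,u,v,z in [("wheel",293,167,.074),("knob",238,188,.082),("post",321,186,.146)]: print(n,ray(c,u,v,z))
im=cv2.imread("pics/top0.png")[115:215,210:345]
cv2.imwrite("pics/top0c.png",cv2.resize(im,None,fx=5.9,fy=5.9,interpolation=cv2.INTER_CUBIC))
im=cv2.imread("pics/side0.png")[150:280,205:315]
cv2.imwrite("pics/side0c.png",cv2.resize(im,None,fx=4.6,fy=4.6,interpolation=cv2.INTER_CUBIC))
E
```

```text
wheel [ 0.57204736 -0.09568107  0.074     ]
knob [0.51494278 0.0570411  0.082     ]
post [ 0.50361793 -0.15766256  0.146     ]
```

View pics/top0c.png

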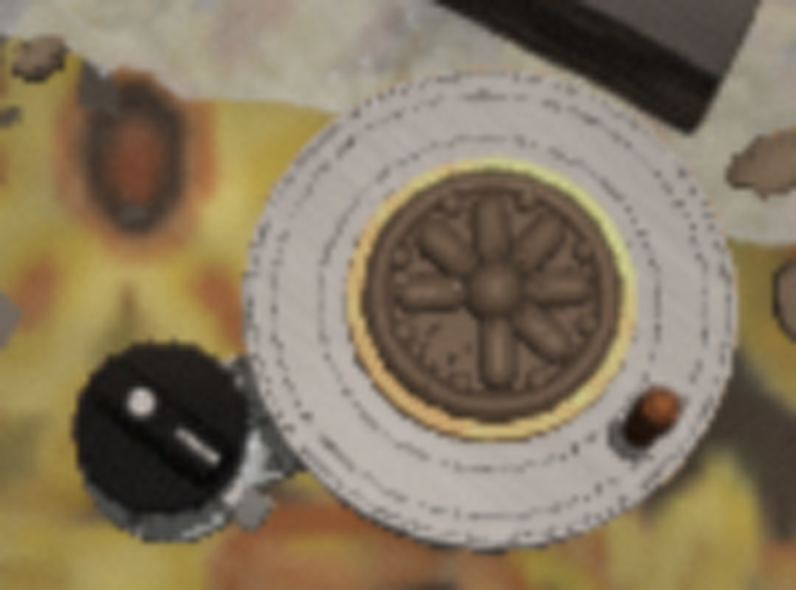

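>>> {"name": "step_arm", "arguments": {
  "commands": [
    {"tx":237,"ty":-721,"tz":40,"twist":-112.5,"gripper":-1},
    {"tx":237,"ty":-721,"tz":40,"twist":-112.5},
    {"tx":237,"ty":-721,"tz":40,"twist":-112.5},
    {"tx":237,"ty":-721,"tz":40,"twist":-112.5},
    {"tx":237,"ty":-721,"tz":40,"twist":-112.5},
    {"tx":237,"ty":-721,"tz":40,"twist":-112.5},
    {"tx":237,"ty":-721,"tz":40,"twist":-112.5},
    {"tx":237,"ty":-721,"tz":40,"twist":-112.5},
    {"tx":237,"ty":-721,"tz":40,"twist":-112.5},
    {"tx":237,"ty":-721,"tz":40,"twist":-112.5},
    {"tx":237,"ty":-721,"tz":40,"twist":-112.5},
    {"tx":237,"ty":-721,"tz":40,"twist":-112.5}
  ]
}}

```text
$.commands[1]: bad value
```

>>> {"name": "step_arm", "arguments": {
  "commands": [
    {"tx":237,"ty":-721,"tz":40,"twist":-112.5,"gripper":-1},
    {"tx":237,"ty":-721,"tz":40,"twist":-112.5,"gripper":-1},
    {"tx":237,"ty":-721,"tz":40,"twist":-112.5,"gripper":-1},
    {"tx":237,"ty":-721,"tz":40,"twist":-112.5,"gripper":-1},
    {"tx":237,"ty":-721,"tz":40,"twist":-112.5,"gripper":-1},
    {"tx":237,"ty":-721,"tz":40,"twist":-112.5,"gripper":-1},
    {"tx":237,"ty":-721,"tz":40,"twist":-112.5,"gripper":-1},
    {"tx":237,"ty":-721,"tz":40,"twist":-112.5,"gripper":-1},
    {"tx":237,"ty":-721,"tz":40,"twist":-112.5,"gripper":-1},
    {"tx":237,"ty":-721,"tz":40,"twist":-112.5,"gripper":-1},
    {"tx":237,"ty":-721,"tz":40,"twist":-112.5,"gripper":-1},
    {"tx":237,"ty":-721,"tz":40,"twist":-112.5,"gripper":-1}
  ]
}}

```text
clock: 1.1
position: [0.4192, 0.0905, 0.2411]
ee_rot: [0.825, 0.565, 0.0, 0.0]
ft_force: [1.4, 0.2, -0.5]
width: 0.998
```

Run:
```python
from h import *
c=robot.get_calibration("wrist"); im=robot.snapshot("wrist"); cv2.imwrite("pics/w0.png",im[:,:,::-1])
np.save("w0.npy",c,allow_pickle=True)
s=robot.get_state(); print(s["position"],s["joint_vel"])
for n,p in dict(wheel=[.572,-.096,.074],knob=[.515,.057,.082],post=[.504,-.158,.146]).items(): print(n,proj(c,p))
```

```text
[0.42141368 0.08444835 0.24151542] [ 0.12283222  0.00563623  0.00310082  0.02216341 -0.0051363  -0.0610191 ]
wheel [403.5865299  263.56388554]
knob [335.10536429 179.94882392]
post [391.5635129  353.66182431]
```

View pics/w0.png

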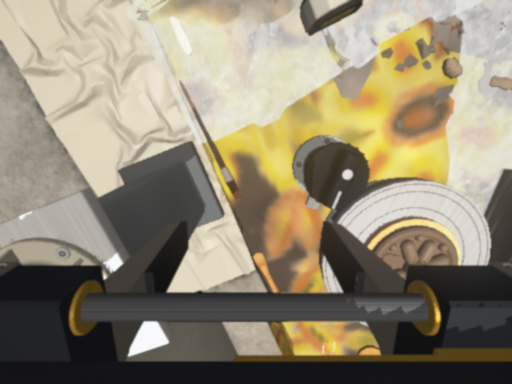

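>>> {"name": "step_arm", "arguments": {
  "commands": [
    {"tx":83,"ty":-242,"tz":0,"twist":-26.4,"gripper":-1},
    {"tx":83,"ty":-242,"tz":0,"twist":-26.4,"gripper":-1},
    {"tx":83,"ty":-242,"tz":0,"twist":-26.4,"gripper":-1},
    {"tx":83,"ty":-242,"tz":0,"twist":-26.4,"gripper":-1},
    {"tx":83,"ty":-242,"tz":0,"twist":-26.4,"gripper":-1},
    {"tx":83,"ty":-242,"tz":0,"twist":-26.4,"gripper":-1},
    {"tx":83,"ty":-242,"tz":0,"twist":-26.4,"gripper":-1},
    {"tx":83,"ty":-242,"tz":-40,"twist":-26.4,"gripper":-1},
    {"tx":83,"ty":-242,"tz":-80,"twist":-26.4,"gripper":-1},
    {"tx":83,"ty":-242,"tz":-118,"twist":-26.4,"gripper":-1},
    {"tx":83,"ty":-242,"tz":-118,"twist":-26.4,"gripper":-1},
    {"tx":83,"ty":-242,"tz":-118,"twist":-26.4,"gripper":-1}
  ]
}}

```text
clock: 2.15
position: [0.5006, -0.1487, 0.1218]
ee_rot: [0.931, 0.365, -0.002, -0.002]
ft_force: [1.2, -0.6, 0.7]
width: 1.001
```

Run:
```python
from h import *
im=robot.snapshot("wrist"); cv2.imwrite("pics/w1.png",im[:,:,::-1])
s=robot.get_state(); print(s["position"],s["ee_rot"],s["clock"],s["joint_positions"])
c=robot.get_calibration("top"); t=robot.snapshot("top"); cv2.imwrite("pics/t1.png",cv2.resize(t[100:230,200:350,::-1],None,fx=4,fy=4))
```

```text
[ 0.50236625 -0.14924519  0.12367683] [ 9.31174806e-01  3.64572820e-01 -2.76841012e-04 -2.49393468e-04] 2.2 [-2.91676994e-01  3.08669215e-01  1.93033211e+00  6.48845259e-05
  9.03334807e-01  5.32731080e-01]
```

View pics/w1.png

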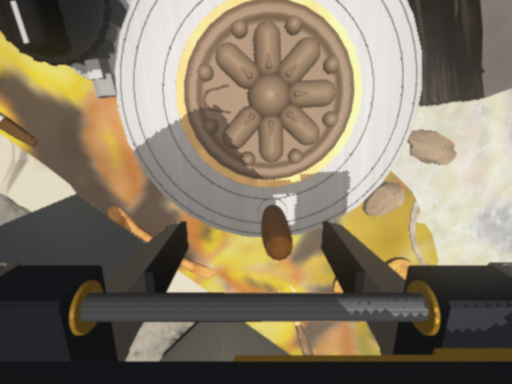

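Run:
```python
from h import *
c=robot.get_calibration("wrist")
print("tcp",proj(c,robot.get_state()["position"]))
for z in(.085,.105):print("wheel",z,ray(c,269,96,z))
for v in (242,248): print("post",ray(c,278,v,.146))
p=ray(c,278,246,.146)[:2]
w=ray(c,269,96,.095)[:2]
t=robot.get_calibration("top")
k=ray(t,237.5,187.5,.082)[:2]
print(np.linalg.norm(p-w),np.linalg.norm(k-w))
d=(w-k)/np.linalg.norm(w-k); print("target",w+.092*d, np.degrees(np.arctan2(*d[::-1])), np.degrees(np.arctan2(*(p-w)[::-1])))
```

```text
tcp [254.44543395 235.18404567]
wheel 0.085 [ 0.57922124 -0.09415302  0.085     ]
wheel 0.105 [ 0.57733768 -0.09445122  0.105     ]
post [ 0.51676871 -0.15659408  0.146     ]
post [ 0.51389439 -0.15938064  0.146     ]
0.0902058817517175 0.16476850251531416
target [ 0.61285326 -0.17955851] -67.9260994339785 -134.67535304027143
```

>>> {"name": "step_arm", "arguments": {
  "commands": [
    {"tx":12,"ty":-9,"gripper":-1},
    {"tx":12,"ty":-9,"gripper":0.2},
    {"tx":12,"ty":-9,"gripper":0.6},
    {"tx":12,"ty":-9,"gripper":1},
    {"tx":12,"ty":-9,"gripper":1},
    {"tx":12,"ty":-9,"gripper":1},
    {"tx":12,"ty":-9,"gripper":1},
    {"tx":12,"ty":-9,"gripper":1}
  ],
  "squeeze": 8
}}

```text
$.commands[0]: bad value
```

Run:
```python
from h import *
s=robot.get_state(); print(s["position"],s["ft_force"],s["width"]*92)
c=robot.get_calibration("wrist"); im=robot.snapshot("wrist"); cv2.imwrite("pics/w2.png",im[:,:,::-1])
np.save("w2.npy",c,allow_pickle=True)
```

```text
[ 0.50339332 -0.14955591  0.12478336] [ 0.36200706 -0.32169828  0.65937252] 91.90184440934641
```

>>> {"name": "step_arm", "arguments": {
  "commands": [
    {"tx":12,"ty":-9,"tz":-2,"twist":0,"gripper":-1},
    {"tx":12,"ty":-9,"tz":-2,"twist":0,"gripper":0.2},
    {"tx":12,"ty":-9,"tz":-2,"twist":0,"gripper":0.6},
    {"tx":12,"ty":-9,"tz":-2,"twist":0,"gripper":1},
    {"tx":12,"ty":-9,"tz":-2,"twist":0,"gripper":1},
    {"tx":12,"ty":-9,"tz":-2,"twist":0,"gripper":1},
    {"tx":12,"ty":-9,"tz":-2,"twist":0,"gripper":1},
    {"tx":12,"ty":-9,"tz":-2,"twist":0,"gripper":1}
  ],
  "squeeze": 8
}}

```text
clock: 2.97
position: [0.514, -0.1584, 0.121]
ee_rot: [0.931, 0.364, -0.0, -0.0]
ft_force: [-0.0, -0.8, -0.8]
width: 0.515
```

Run:
```python
from h import *
s=robot.get_state(); print(s["position"],s["ft_force"],s["width"]*92,s["ee_rot"])
c=robot.get_calibration("wrist"); im=robot.snapshot("wrist"); cv2.imwrite("pics/w2.png",im[:,:,::-1])
np.save("w2.npy",c,allow_pickle=True)
```

```text
[ 0.51403054 -0.15835086  0.12095896] [-0.02211466 -0.75486186 -0.82723871] 47.38085289670134 [ 9.31214722e-01  3.64471040e-01 -3.13854444e-05 -3.96347662e-05]
```

View pics/w2.png

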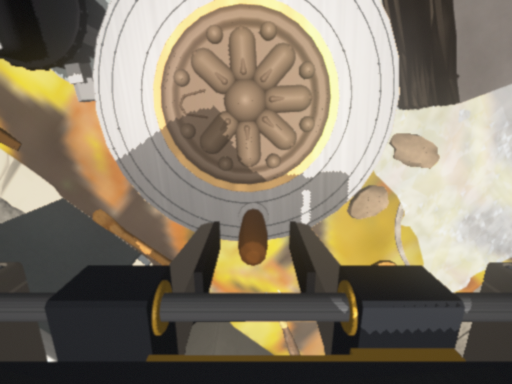

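Run:
```python
from h import *
c=np.load("w0.npy",allow_pickle=True).item()
for uv in [(336,171),(335,174)]: print("knob w0",ray(c,*uv,.082))
c2=np.load("w2.npy",allow_pickle=True).item()
print(ray(c2,245,101,.108),ray(c2,253,252,.146),ray(c2,253,212,.074))
t=robot.get_calibration("top")
print("post base top", ray(t,317.1,189.6,.074), "post top top",ray(t,321.5,183.6,.146),"wheel",ray(t,293.2,167.2,.074))
# refine knob in w0: dark disc fit; crop
im=cv2.imread("pics/w0.png")[110:240,270:400]
cv2.imwrite("pics/k0.png",cv2.resize(im,None,fx=4.5,fy=4.5,interpolation=cv2.INTER_CUBIC))
```

```text
knob w0 [0.51929065 0.06753706 0.082     ]
knob w0 [0.51704743 0.06434194 0.082     ]
[ 0.57458098 -0.09409804  0.108     ] [ 0.51369982 -0.15747338  0.146     ] [ 0.51343115 -0.15723741  0.074     ]
post base top [ 0.50695649 -0.15915987  0.074     ] post top top [ 0.50978087 -0.15925239  0.146     ] wheel [ 0.57146525 -0.09621286  0.074     ]
```

View pics/k0.png

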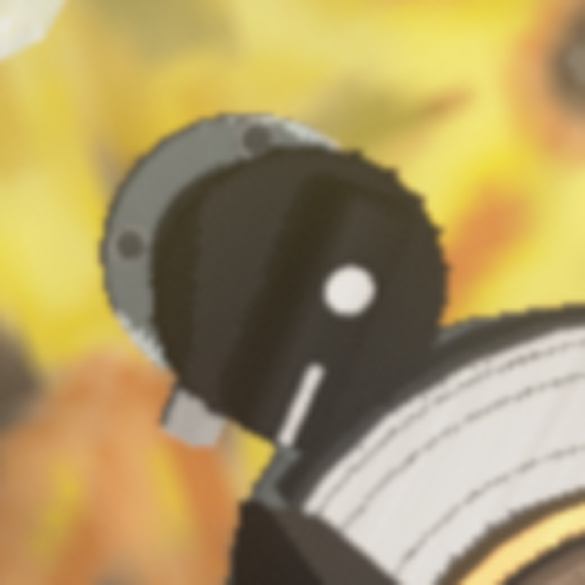

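>>> {"name": "step_arm", "arguments": {
  "commands": [
    {"tx":0,"ty":0,"tz":0,"twist":0,"gripper":1},
    {"tx":0,"ty":0,"tz":0,"twist":0,"gripper":1},
    {"tx":0,"ty":0,"tz":0,"twist":0,"gripper":1},
    {"tx":0,"ty":0,"tz":0,"twist":0,"gripper":1},
    {"tx":0,"ty":0,"tz":0,"twist":0,"gripper":1}
  ],
  "squeeze": 8
}}

```text
clock: 3.43
position: [0.5141, -0.1585, 0.1208]
ee_rot: [0.931, 0.364, -0.0, -0.0]
ft_force: [-0.5, 0.3, -0.6]
width: 0.217
```

Run:
```python
from h import *
s=robot.get_state(); print(s["position"],s["ft_force"],s["width"]*92)
c=np.load("w0.npy",allow_pickle=True).item()
print("knob",ray(c,347.6,174.4,.110),ray(c,336.7,176.2,.082))
W=np.array([.577,-.094]);p=s["position"][:2];v=p-W
print(np.linalg.norm(v),np.degrees(np.arctan2(v[1],v[0])))
for a in range(6,73,6):
    t=np.radians(a);R=np.array([[np.cos(t),-np.sin(t)],[np.sin(t),np.cos(t)]])
    print(a,((R@v-v)*1000).round(1))
```

```text
[ 0.51406523 -0.15845887  0.12078683] [-0.54405354  0.25942123 -0.5657391 ] 19.99684780220661
knob [0.52436117 0.06699575 0.11      ] [0.51822782 0.06088613 0.082     ]
0.09008735122900836 -134.3145614317946
6 [ 7.1 -6.2]
12 [ 14.8 -11.7]
18 [ 23.  -16.3]
24 [ 31.7 -20. ]
30 [ 40.7 -22.8]
36 [ 49.9 -24.7]
42 [ 59.3 -25.6]
48 [ 68.7 -25.4]
54 [ 78.1 -24.3]
60 [ 87.3 -22.3]
66 [ 96.2 -19.3]
72 [104.8 -15.3]
```

>>> {"name": "step_arm", "arguments": {
  "commands": [
    {"tx":7,"ty":-6,"tz":0,"twist":6,"gripper":1},
    {"tx":15,"ty":-12,"tz":0,"twist":12,"gripper":1},
    {"tx":23,"ty":-16,"tz":0,"twist":18,"gripper":1},
    {"tx":32,"ty":-20,"tz":0,"twist":24,"gripper":1},
    {"tx":41,"ty":-23,"tz":0,"twist":30,"gripper":1},
    {"tx":50,"ty":-25,"tz":0,"twist":36,"gripper":1},
    {"tx":59,"ty":-26,"tz":0,"twist":42,"gripper":1},
    {"tx":69,"ty":-26,"tz":0,"twist":48,"gripper":1},
    {"tx":78,"ty":-24,"tz":0,"twist":54,"gripper":1},
    {"tx":87,"ty":-22,"tz":0,"twist":60,"gripper":1},
    {"tx":96,"ty":-19,"tz":0,"twist":66,"gripper":1},
    {"tx":96,"ty":-19,"tz":0,"twist":66,"gripper":1}
  ]
}}

```text
clock: 4.43
position: [0.6108, -0.1753, 0.1207]
ee_rot: [0.58, 0.815, 0.001, -0.001]
ft_force: [-3.4, 6.0, 4.5]
width: 0.213
```

Run:
```python
from h import *
robot.snapshot("top")
c=robot.get_calibration("wrist"); im=robot.snapshot("wrist"); cv2.imwrite("pics/w3.png",im[:,:,::-1])
np.save("w3.npy",c,allow_pickle=True)
s=robot.get_state(); print(s["position"],s["ft_force"],s["width"]*92,np.degrees(s["joint_vel"]).round(1))
```

```text
[ 0.60990066 -0.17572175  0.12069777] [-1.75807423  7.04505287  3.36813388] 19.731319290343937 [-0.3 -0.4  0.5 -0.  -0.   0.6]
```

View pics/w3.png

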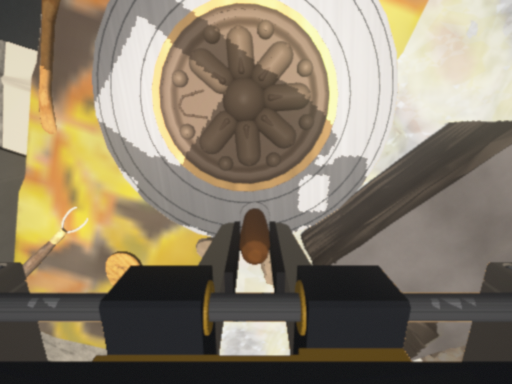

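>>> {"name": "step_arm", "arguments": {
  "commands": [
    {"tx":0,"ty":0,"tz":0,"twist":0,"gripper":-0.4},
    {"tx":0,"ty":0,"tz":0,"twist":0,"gripper":-0.4},
    {"tx":0,"ty":0,"tz":0,"twist":0,"gripper":-0.4},
    {"tx":0,"ty":0,"tz":0,"twist":0,"gripper":-0.4},
    {"tx":0,"ty":0,"tz":40,"twist":0,"gripper":-0.4},
    {"tx":0,"ty":0,"tz":80,"twist":0,"gripper":-0.4},
    {"tx":0,"ty":0,"tz":120,"twist":0,"gripper":-0.4},
    {"tx":0,"ty":0,"tz":160,"twist":0,"gripper":-0.4},
    {"tx":0,"ty":0,"tz":200,"twist":0,"gripper":-0.4},
    {"tx":0,"ty":0,"tz":200,"twist":0,"gripper":-0.4},
    {"tx":0,"ty":0,"tz":200,"twist":0,"gripper":-0.4},
    {"tx":0,"ty":0,"tz":200,"twist":0,"gripper":-0.4}
  ]
}}

```text
clock: 5.53
position: [0.6098, -0.1775, 0.3203]
ee_rot: [0.583, 0.813, -0.0, -0.0]
ft_force: [0.0, 0.2, 0.0]
width: 0.7
```

Run:
```python
from h import *
robot.snapshot("top");robot.snapshot("top")
c=robot.get_calibration("wrist"); im=robot.snapshot("wrist"); cv2.imwrite("pics/w4.png",cv2.resize(im[:,:,::-1],None,fx=1.5,fy=1.5,interpolation=cv2.INTER_CUBIC))
np.save("w4.npy",c,allow_pickle=True)
s=robot.get_state(); print(s["clock"],s["position"],s["ft_force"],s["width"]*92,np.degrees(s["joint_vel"]).round(1))
```

```text
5.6833 [ 0.60930183 -0.17730727  0.31879518] [ 0.42838584 -1.3378695  -0.48652248] 64.49560155745151 [-0.   0.1 -0.2  0.   0.  -0. ]
```

View pics/w4.png

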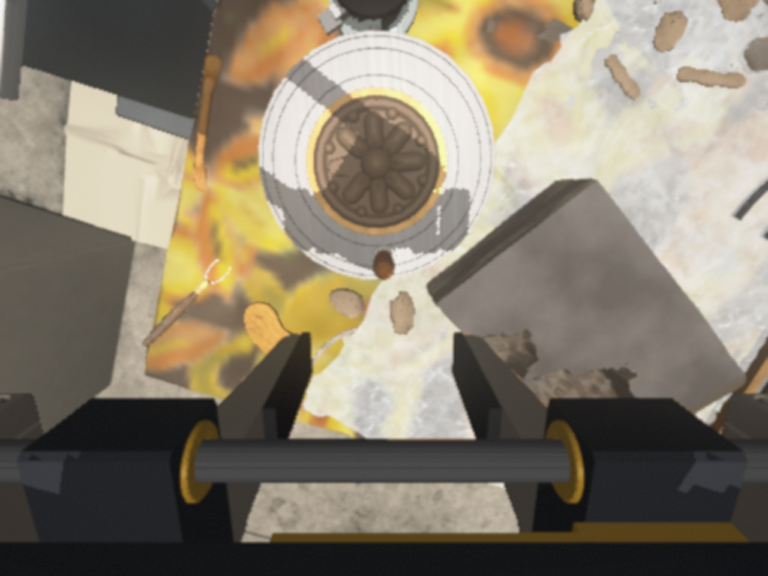

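Run:
```python
from h import *
c=np.load("w4.npy",allow_pickle=True).item()
im=cv2.imread("pics/w4.png")
w=ray(c,376.5/1.5,155/1.5,.074)
p=ray(c,384/1.5,265/1.5,.140)
print("wheel",w,"post",p)
# refine wheel: fit by edge contact in x direction using projected circle vs Canny distance
g=cv2.cvtColor(cv2.resize(im,(512,384),interpolation=cv2.INTER_AREA),cv2.COLOR_BGR2GRAY)
dt=cv2.distanceTransform(255-cv2.Canny(g,60,150),cv2.DIST_L2,3)
from scipy.optimize import minimize
a=np.linspace(0,2*np.pi,180)
def cost(x):
    s=0
    for r,z in((.117,.074),):
        for t in a:
            u,v=proj(c,[x[0]+r*np.cos(t),x[1]+r*np.sin(t),z])
            s+=min(dt[int(np.clip(v,0,383)),int(np.clip(u,0,511))],5)
    return s
best=min(((cost((w[0]+dx/1e3,w[1]+dy/1e3)),dx,dy) for dx in range(-8,9) for dy in range(-8,9)))
W=w[:2]+np.array(best[1:])/1e3; print(best,W,np.linalg.norm(p[:2]-W))
for k in([.520,.064],[.518,.061],[.522,.066]):
    d=W-np.array(k); e=p[:2]-W
    print(np.linalg.norm(d),np.degrees(np.arctan2(*d[::-1])),np.degrees(np.arctan2(*e[::-1])),"knob px*1.5",1.5*proj(c,k+[.082]))
```

```text
wheel [ 0.5727109  -0.08482679  0.074     ] post [ 0.61029677 -0.17324842  0.14      ]
(np.float32(334.47165), 2, -8) [ 0.5747109  -0.09282679] 0.08794311983172477
0.16609613618962657 -70.7680632182183 -66.13102945755264 knob px*1.5 [373.23551233 -40.76723121]
0.163947580961527 -69.7627206609658 -66.13102945755264 knob px*1.5 [369.9053678  -37.71246349]
0.167345122492123 -71.64019996303882 -66.13102945755264 knob px*1.5 [376.20412451 -42.51242622]
```

>>> {"name": "step_arm", "arguments": {
  "commands": [
    {"tx":-90,"ty":241,"tz":-60,"twist":-59,"gripper":-1},
    {"tx":-90,"ty":241,"tz":-60,"twist":-59,"gripper":-1},
    {"tx":-90,"ty":241,"tz":-60,"twist":-59,"gripper":-1},
    {"tx":-90,"ty":241,"tz":-60,"twist":-59,"gripper":-1},
    {"tx":-90,"ty":241,"tz":-60,"twist":-59,"gripper":-1},
    {"tx":-90,"ty":241,"tz":-60,"twist":-59,"gripper":-1},
    {"tx":-90,"ty":241,"tz":-60,"twist":-59,"gripper":-1},
    {"tx":-90,"ty":241,"tz":-100,"twist":-59,"gripper":-1},
    {"tx":-90,"ty":241,"tz":-140,"twist":-59,"gripper":-1},
    {"tx":-90,"ty":241,"tz":-160,"twist":-59,"gripper":-1},
    {"tx":-90,"ty":241,"tz":-160,"twist":-59,"gripper":-1},
    {"tx":-90,"ty":241,"tz":-160,"twist":-59,"gripper":-1}
  ]
}}

```text
clock: 6.68
position: [0.519, 0.0634, 0.1596]
ee_rot: [0.907, 0.421, -0.002, -0.001]
ft_force: [0.4, 0.0, 1.1]
width: 1.0
```

Run:
```python
from h import *
robot.snapshot("top");robot.snapshot("top")
c=robot.get_calibration("wrist"); im=robot.snapshot("wrist"); cv2.imwrite("pics/w5.png",cv2.resize(im[:,:,::-1],None,fx=1.5,fy=1.5,interpolation=cv2.INTER_CUBIC))
np.save("w5.npy",c,allow_pickle=True)
s=robot.get_state(); print(s["clock"],s["position"],s["ee_rot"],s["ft_force"],s["width"]*92,np.degrees(s["joint_vel"]).round(1))
print(1.5*proj(c,s["position"]), 1.5*proj(c,np.r_[s["position"][:2],.11]))
```

```text
6.8333 [0.52135674 0.06350537 0.16239181] [9.07251576e-01 4.20586842e-01 1.08194116e-03 3.40068840e-04] [ 0.03097714 -0.51896935  0.70632827] 91.61549832361558 [ 0.1 -0.5 -0.  -0.1 -0.1  0.1]
[382.02940234 352.75701642] [381.84227345 315.45770082]
```

View pics/w5.png

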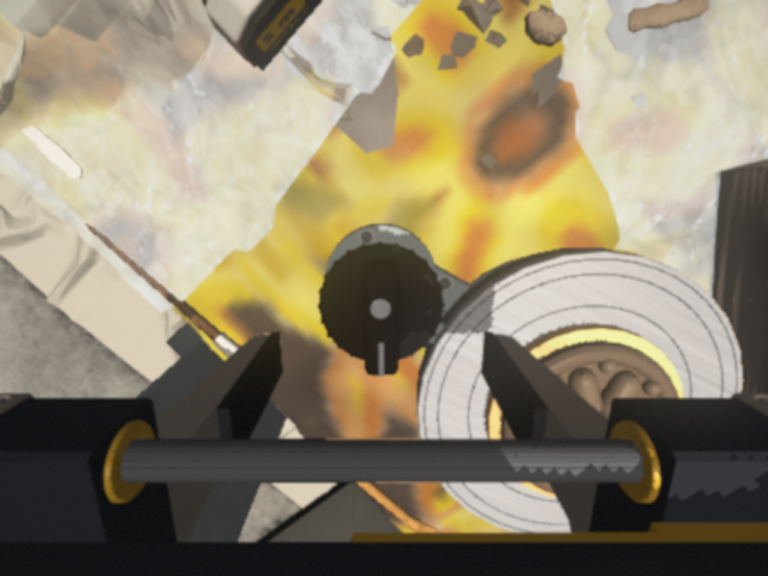

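Run:
```python
from h import *
c=np.load("w5.npy",allow_pickle=True).item()
k=ray(c,380/1.5,308/1.5,.110)[:2]; n=ray(c,381.5/1.5,373/1.5,.110)[:2]
print("knob",k,"nose ang",np.degrees(np.arctan2(*(n-k)[::-1])))
# wheel rim points (visible outer edge of upper face)
pts=[(743,360),(690,283),(600,250),(520,268),(455,318),(418,400)]
q=np.array([ray(c,u/1.5,v/1.5,.074)[:2] for u,v in pts])
from scipy.optimize import least_squares
r=least_squares(lambda x:np.hypot(*(q-x[:2]).T)-.117,[.575,-.092]); print("wheel",r.x,(r.fun*1e3).round(1))
d=r.x-k; print(np.linalg.norm(d),np.degrees(np.arctan2(*d[::-1])))
```

```text
knob [0.52348959 0.067677  ] nose ang -129.06061911436572
wheel [ 0.57415185 -0.09369988] [ 0.9 -2.6  1.1  1.  -0.2 -0.8]
0.1691424274131969 -72.57096802960234
```

>>> {"name": "step_arm", "arguments": {
  "commands": [
    {"tx":2,"ty":3,"tz":-35,"twist":1,"gripper":-0.3},
    {"tx":2,"ty":3,"tz":-69,"twist":1,"gripper":-0.3},
    {"tx":2,"ty":3,"tz":-69,"twist":1,"gripper":1},
    {"tx":2,"ty":3,"tz":-69,"twist":1,"gripper":1},
    {"tx":2,"ty":3,"tz":-69,"twist":1,"gripper":1},
    {"tx":2,"ty":3,"tz":-69,"twist":1,"gripper":1},
    {"tx":2,"ty":3,"tz":-69,"twist":1,"gripper":1},
    {"tx":2,"ty":3,"tz":-69,"twist":1,"gripper":1},
    {"tx":2,"ty":3,"tz":-69,"twist":1,"gripper":1},
    {"tx":2,"ty":3,"tz":-69,"twist":1,"gripper":1},
    {"tx":2,"ty":3,"tz":-69,"twist":1,"gripper":1},
    {"tx":2,"ty":3,"tz":-69,"twist":1,"gripper":1}
  ],
  "squeeze": 10
}}

```text
clock: 7.83
position: [0.5224, 0.0665, 0.0922]
ee_rot: [0.904, 0.428, 0.0, 0.0]
ft_force: [-0.3, -0.9, 2.1]
width: 0.236
```

Run:
```python
from h import *
s=robot.get_state(); print(s["clock"],s["position"],s["ee_rot"],s["ft_force"],s["wrist_torque"],s["width"]*92)
```

```text
7.8333 [0.52240804 0.06651632 0.09215301] [9.03571951e-01 4.28436319e-01 2.11932227e-04 6.97807590e-05] [-0.27325341 -0.87104327  2.10865682] [-0.15515002  0.18953359 -0.04319108] 21.748830257518357
```

Bar gripped (21.7 mm). Press down.

>>> {"name": "step_arm", "arguments": {
  "commands": [
    {"tx":0,"ty":0,"tz":-5,"twist":0,"gripper":1},
    {"tx":0,"ty":0,"tz":-9,"twist":0,"gripper":1},
    {"tx":0,"ty":0,"tz":-12,"twist":0,"gripper":1},
    {"tx":0,"ty":0,"tz":-15,"twist":0,"gripper":1},
    {"tx":0,"ty":0,"tz":-17,"twist":0,"gripper":1},
    {"tx":0,"ty":0,"tz":-17,"twist":0,"gripper":1},
    {"tx":0,"ty":0,"tz":-17,"twist":0,"gripper":1},
    {"tx":0,"ty":0,"tz":-17,"twist":0,"gripper":1}
  ]
}}

```text
clock: 8.5
position: [0.5231, 0.067, 0.0758]
ee_rot: [0.904, 0.428, 0.001, 0.0]
ft_force: [-2.0, 2.1, 10.4]
width: 0.239
```

>>> {"name": "step_arm", "arguments": {
  "commands": [
    {"tx":0,"ty":0,"tz":-0.7,"twist":5,"gripper":1},
    {"tx":0,"ty":0,"tz":-0.7,"twist":11,"gripper":1},
    {"tx":0,"ty":0,"tz":-0.7,"twist":17,"gripper":1},
    {"tx":0,"ty":0,"tz":-0.7,"twist":23,"gripper":1},
    {"tx":0,"ty":0,"tz":-0.7,"twist":29,"gripper":1},
    {"tx":0,"ty":0,"tz":-0.7,"twist":35,"gripper":1},
    {"tx":0,"ty":0,"tz":-0.7,"twist":41,"gripper":1},
    {"tx":0,"ty":0,"tz":-0.7,"twist":47,"gripper":1},
    {"tx":0,"ty":0,"tz":-0.7,"twist":53,"gripper":1},
    {"tx":0,"ty":0,"tz":-0.7,"twist":58,"gripper":1},
    {"tx":0,"ty":0,"tz":-0.7,"twist":60,"gripper":1},
    {"tx":0,"ty":0,"tz":-0.7,"twist":60,"gripper":1}
  ]
}}

```text
clock: 9.5
position: [0.5177, 0.0673, 0.0752]
ee_rot: [0.568, 0.823, -0.002, -0.004]
ft_force: [-20.0, 4.3, 33.0]
width: 0.238
```

Run:
```python
from h import *
s=robot.get_state(); e=s["ee_rot"]; print(s["clock"],s["position"],e,s["ft_force"],s["wrist_torque"],s["width"]*92, "jaw",2*np.degrees(np.arctan2(e[1],e[0]))-90)
```

```text
9.5 [0.51767454 0.06725508 0.07517614] [ 0.56777412  0.82317238 -0.0020965  -0.00392274] [-19.97177473   4.25113809  32.97510845] [ 0.9596761   4.1124729  -0.30988204] 21.91785942459132 jaw 20.808910765592998
```

>>> {"name": "step_arm", "arguments": {
  "commands": [
    {"tx":-3,"ty":-4,"tz":0,"twist":0.5,"gripper":1},
    {"tx":-3,"ty":-4,"tz":0,"twist":0.5,"gripper":1},
    {"tx":-3,"ty":-4,"tz":4,"twist":0.5,"gripper":1},
    {"tx":-3,"ty":-4,"tz":8,"twist":0.5,"gripper":1},
    {"tx":-3,"ty":-4,"tz":8,"twist":0.5,"gripper":1},
    {"tx":-3,"ty":-4,"tz":8,"twist":0.5,"gripper":1}
  ]
}}

```text
clock: 10.0
position: [0.517, 0.0652, 0.0823]
ee_rot: [0.565, 0.825, 0.001, -0.003]
ft_force: [-9.2, 17.5, 8.3]
width: 0.238
```

Run:
```python
from h import *
s=robot.get_state(); e=s["ee_rot"]; print(s["clock"],s["position"],e,s["ft_force"],s["wrist_torque"],s["width"]*92, "jaw",2*np.degrees(np.arctan2(e[1],e[0]))-90)
```

```text
10.0 [0.51702346 0.06516892 0.0823333 ] [ 5.65403572e-01  8.24809504e-01  5.43757261e-04 -2.79039838e-03] [-9.18695409 17.46023916  8.28316667] [ 3.13528971  1.64161391 -0.07297039] 21.917256633535168 jaw 21.139041009837513
```

>>> {"name": "step_arm", "arguments": {
  "commands": [
    {"tx":-2,"ty":2,"tz":0,"twist":0,"gripper":0.3},
    {"tx":-2,"ty":2,"tz":0,"twist":0,"gripper":0.3},
    {"tx":-2,"ty":2,"tz":0,"twist":0,"gripper":0.3},
    {"tx":-2,"ty":2,"tz":4,"twist":0,"gripper":0.3},
    {"tx":-2,"ty":2,"tz":8,"twist":0,"gripper":0.3},
    {"tx":-2,"ty":2,"tz":12,"twist":0,"gripper":0.3},
    {"tx":-2,"ty":2,"tz":18,"twist":0,"gripper":0.3},
    {"tx":-2,"ty":2,"tz":40,"twist":0,"gripper":0.3},
    {"tx":-2,"ty":2,"tz":80,"twist":0,"gripper":0.3},
    {"tx":-2,"ty":2,"tz":80,"twist":0,"gripper":0.3}
  ]
}}

```text
clock: 10.83
position: [0.5201, 0.0648, 0.1678]
ee_rot: [0.565, 0.825, 0.002, 0.003]
ft_force: [1.9, -0.2, 0.1]
width: 0.349
```

Run:
```python
from h import *
robot.snapshot("top");robot.snapshot("top")
c=robot.get_calibration("wrist"); im=robot.snapshot("wrist"); cv2.imwrite("pics/w6.png",cv2.resize(im[:,:,::-1],None,fx=1.5,fy=1.5,interpolation=cv2.INTER_CUBIC))
np.save("w6.npy",c,allow_pickle=True)
s=robot.get_state(); print(s["clock"],s["position"],s["ee_rot"],s["ft_force"],s["width"]*92,np.degrees(s["joint_vel"]).round(1))
for z in(.099,.085): print(z,1.5*proj(c,[.5175,.0645,z]),[1.5*proj(c,[.5175+.041*a,.0645+.041*b,z]) for a,b in((.94,.34),(-.94,-.34))])
```

```text
10.9833 [0.51694581 0.06442337 0.16232519] [5.64660524e-01 8.25323255e-01 6.37894855e-05 1.14548730e-04] [ 0.20399392  0.47617969 -0.51246762] 32.32431927710324 [ 0.   1.3  1.1  0.  -0.4  0. ]
0.099 [379.85309007 308.31446105] [array([446.64444582, 309.73829804]), array([312.85515104, 306.88622019])]
0.085 [379.86763116 301.58986264] [array([443.20744083, 302.94995277]), array([316.34206718, 300.22578382])]
```

View pics/w6.png

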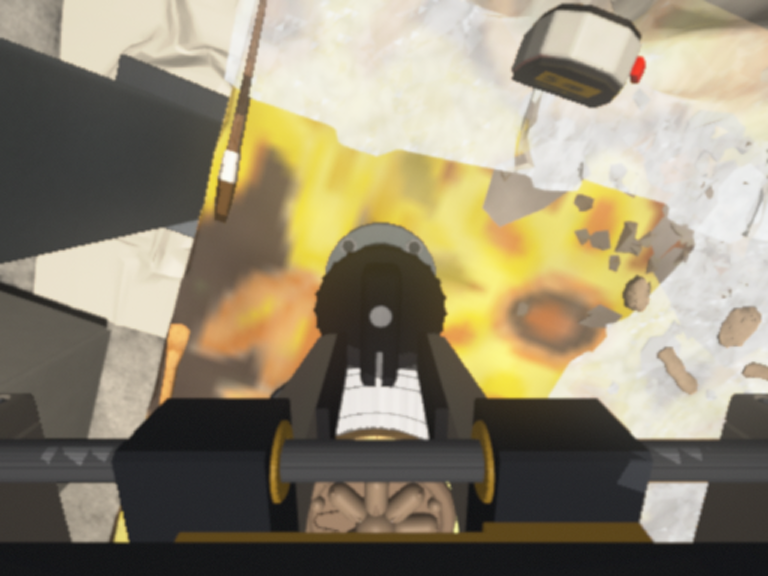

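Run:
```python
from h import *
for n,zs in(("w5",(.082,)),("w6",(.085,.099))):
    im=cv2.imread(f"pics/{n}.png"); g=cv2.cvtColor(im,cv2.COLOR_BGR2GRAY)
    best=max((len(x),r,x[0],x[-1]) for r in range(285,325) for x in [np.where(g[r,300:460]<80)[0]+300])
    c=np.load(n+".npy",allow_pickle=True).item()
    # dot centroid
    m=(g[295:330,365:395]>110); ys,xs=np.where(m); 
    k=[.5195,.0645]; j=np.array([.766,-.643]) if n=="w5" else np.array([.94,.34])
    print(n,best,"dot",xs.mean()+365,ys.mean()+295,[(z,1.5*(proj(c,np.r_[k+.041*j,z])-proj(c,np.r_[k-.041*j,z]))[0].round(1)) for z in zs])
```

```text
w5 (131, 319, np.int64(322), np.int64(452)) dot 379.9551020408163 308.3142857142857 [(0.082, np.float64(126.30000000000001))]
w6 (127, 299, np.int64(317), np.int64(443)) dot 380.27329192546586 316.12111801242236 [(0.085, np.float64(126.75)), (0.099, np.float64(133.64999999999998))]
```

>>> {"name": "step_arm", "arguments": {
  "commands": [
    {"tx":0,"ty":40,"tz":60,"twist":0,"gripper":0.3},
    {"tx":0,"ty":80,"tz":60,"twist":0,"gripper":0.3},
    {"tx":-40,"ty":400,"tz":60,"twist":0,"gripper":0.3},
    {"tx":-40,"ty":400,"tz":60,"twist":0,"gripper":0.3},
    {"tx":-40,"ty":400,"tz":60,"twist":0,"gripper":0.3},
    {"tx":-40,"ty":400,"tz":60,"twist":0,"gripper":0.3},
    {"tx":-40,"ty":400,"tz":60,"twist":0,"gripper":0.3},
    {"tx":-40,"ty":400,"tz":60,"twist":0,"gripper":0.3},
    {"tx":-40,"ty":400,"tz":60,"twist":0,"gripper":0.3},
    {"tx":-40,"ty":400,"tz":60,"twist":0,"gripper":0.3},
    {"tx":-40,"ty":400,"tz":60,"twist":0,"gripper":0.3},
    {"tx":-40,"ty":400,"tz":60,"twist":0,"gripper":0.3}
  ]
}}

```text
clock: 11.98
position: [0.4757, 0.4664, 0.2199]
ee_rot: [0.563, 0.826, -0.001, -0.0]
ft_force: [-0.9, -0.9, -0.4]
width: 0.349
```

Run:
```python
from h import *
a=robot.snapshot("top")[115:215,210:345,::-1]; b=robot.snapshot("side")[150:280,205:315,::-1]; b0=cv2.imread("pics/side0.png")[150:280,205:315]
f=lambda x,h:cv2.resize(x,(int(x.shape[1]*h/x.shape[0]),h),interpolation=cv2.INTER_CUBIC)
row=np.hstack([f(b0,300),f(b,300)]); top=f(a,296)
out=np.zeros((600,max(row.shape[1],top.shape[1]),3),np.uint8); out[:300,:row.shape[1]]=row; out[304:,:top.shape[1]]=top
cv2.imwrite("pics/fin.png",out); print(row.shape,top.shape,robot.get_state()["clock"])
```

```text
(300, 506, 3) (296, 399, 3) 12.0833
```

View pics/fin.png

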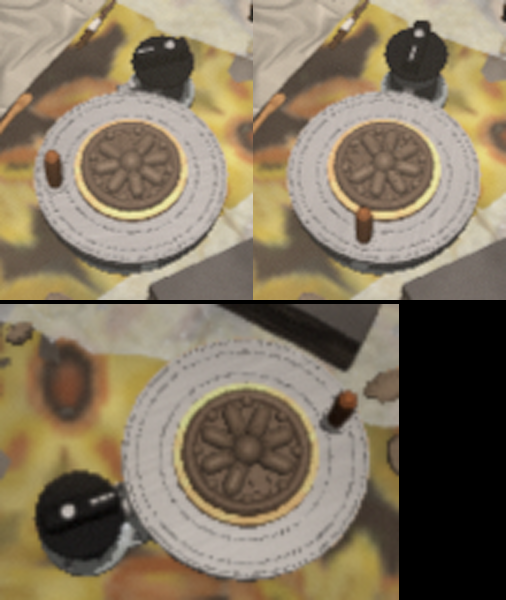

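Run:
```python
from h import *
cs=robot.get_calibration("side"); ct=robot.get_calibration("top")
t1=cv2.cvtColor(robot.snapshot("top"),cv2.COLOR_RGB2GRAY); s1=cv2.cvtColor(robot.snapshot("side"),cv2.COLOR_RGB2GRAY)
t0=cv2.imread("pics/top0.png",0); s0=cv2.imread("pics/side0.png",0)
def dot(g,u,v,th=110):
    r=4; w=g[v-r:v+r+1,u-r:u+r+1].astype(float)-th; w[w<0]=0
    y,x=np.mgrid[-r:r+1,-r:r+1]; return u+(w*x).sum()/w.sum(), v+(w*y).sum()/w.sum()
print("side dots",dot(s0,279,169),dot(s1,279,165)); print("top dots",dot(t0,234,183),dot(t1,233,188))
for k in([.5195,.064],[.518,.062]):
    for z in(.110,.1125,.127): print(z,"side",proj(cs,k+[z]).round(1),"top",proj(ct,k+[z]).round(1))
# expected post for wheel W, knob K
W=np.array([.576,-.091]);K=np.array([.5195,.064]);d=(W-K)/np.linalg.norm(W-K)
for off in(0,.01):
  P=W+.092*d+off*np.array([-d[1],d[0]])
  print(off,"top post top/base crop",[(proj(ct,np.r_[P,z])-[210,115])*2.956 for z in(.146,.074)],"side",[(proj(cs,np.r_[P,z])-[205,150])*300/130+[253,0] for z in(.146,.074)])
print("wheel c",(proj(ct,np.r_[W,.074])-[210,115])*2.956)
```

```text
side dots (np.float64(279.24169530355096), np.float64(167.30469644902635)) (np.float64(278.90221642764016), np.float64(163.2555410691004))
top dots (np.float64(233.5076923076923), np.float64(182.65076923076924)) (np.float64(232.4936305732484), np.float64(184.86942675159236))
0.11 side [275.8 168.9] top [234.7 184.5]
0.1125 side [275.9 168.4] top [234.6 184.3]
0.127 side [276.1 165.4] top [234.2 183.3]
0.11 side [275.  169.2] top [235.4 185. ]
0.1125 side [275.1 168.6] top [235.4 184.9]
0.127 side [275.3 165.6] top [234.9 183.8]
0 top post top/base crop [array([344.5339969 ,  92.67087502]), array([330.61766409, 115.11112406])] side [array([362.948696  , 207.97272466]), array([363.31420367, 236.18407196])]
0.01 top post top/base crop [array([340.03353476,  82.43770434]), array([326.46530529, 105.57860217])] side [array([371.88155714, 210.12890113]), array([371.73552206, 238.25434927])]
wheel c [240.19638619 149.72730261]
```

```bash
python3 -c "
from workcell import robot
print(robot.get_state()['ft_force'],robot.close_job())"
```

```text
the job is handed in; nothing more can be done
[-0.46194742 -0.43400386 -0.0801017 ] None
```

The wheel is turned so its post stands opposite the lock knob, and the knob is locked and sprung up. I handed the job in at about 12 s of the 48 s, with the arm well clear; the hand-in reports no verdict.

I pinched the post and turned the wheel about 66° anticlockwise. Then I gripped the knob's bar, pressed it down to about 23 mm (10 N), turned it 60° anticlockwise and let it spring up.

**Last checks:**
- **Knob height:** in the side camera the mark on top of the knob rose 4.0 px. A fully up knob should give about 3.5 px, and one stuck on the ring about 0.5 px.
- **Knob direction:** the hand held the bar at about -69° when released, against -70° for the direction to the wheel's axis. The last wrist picture showed the nose pointing straight at the wheel.
- **Post position:** in the top and side pictures the top of the post is within about 2 mm of its expected place opposite the knob.

**Checks that disagreed or fell short:**
- **Camera estimates:** the top and wrist cameras differed by 5–10 mm on where the knob and wheel were.
- **Side load:** because of that, the hand was a few mm off the knob's axis during the turn. It saw about 20 N sideways and 33 N down, below the wrist limit.
- **Knob width:** measuring the width of the knob's disc automatically told me nothing about its height; a by-eye reading agreed that it was up.
- **Hand tools:** I did not measure their positions. The hand never went near them, apart from passing overhead.

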